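# Stow the glue bottle and lock the crate's end stop

### The arm

A 7-joint arm with a two-finger parallel gripper is mounted at the origin on a cart in front of the work surface, level with it; the furniture and walls round the work are solid. World frame = base frame: x ahead of the robot, y to its left, z up, the work surface at z = 0. Lengths are in m, angles in rad, forces in N, time in s.
With the tool pointing down it reaches from about 0.4 to 0.925 m from the base axis. Payload 4.1 kg.
Tool frame: the origin (TCP) lies where the fingers leave the gripper's body, on its centre line; the fingertips stand 73 mm ahead of it and the grasp point (between the pads) lies 54 mm ahead of it; z points along the fingers, y is the line along which they close (so a half turn about z gives the same grasp; the last joint's range is limited). The gripper opens to 85 mm and grips with 20 to 120 N. Pads are 22 mm wide; open, the fingers measure 114 mm over their backs; the gripper's body (76 mm by 85 mm) begins 54 mm behind the grasp point. The pads swing forward as they close: fully open they stand 13 mm farther back than shut.
Start: joints at [1.155, 0.398, 0.045, 1.537, -0.019, 1.207, -0.051], TCP at [0.203, -0.618, 0.304] pointing down, gripper open.
Joint ranges: [-2.82, 2.82], [-0.49, 2.23], [-1.37, 1.46], [0, 2.46], [-1.36, 4.5], [0.23, 2], [-2.94, 2.94]. Speed limits (rad/s): [2.57, 2.57, 3.14, 3.14, 3.14, 3.14, 3.14].

### API

Orientations are given as a rotation vector (axis times angle).
In Python, from bench import get_state, vision, workorder gives the robot as it stands.
- The arm moves only by the shell command python3 -m crank 'ROWS' [FORCE]. ROWS is a JSON object of lists of equal length, an entry for each row: "turn": the turn, a rotation vector about the tool's x, y, z in degrees, a list of three; "delta_pos": the shift along the tool's x, y, z in mm, a list of three; "fingers": the finger opening in mm, from 0 to 85.4. In form: {"turn": [[rx, ry, rz], ...], "delta_pos": [[x, y, z], ...], "fingers": [fingers, ...]}. A call has exactly 8 rows; each row shifts and turns the commanded pose from where the row before left it, along the tool's axes as they then stand; what a row does not reach is not made up. A row lasts 1/8 s, in which the tool goes at most 62.5 mm and 10.7 degrees, less where a joint would pass 70% of its speed; a pose out of reach is approached as far as the arm can. A call with a gripper value outside its range is refused whole. The fingers move at their own pace and stop on an object; FORCE is the grip in N (left out, the last holds). Time passes only in rows, so rows that do not move let the fingers close, or fill a call up. It gives the time, the measured TCP pose, the force, the opening and the grip force at its end, in the units of the state.
- get_state(): the state, without advancing time (a new reading comes with each control period).
- vision.grab_frame(name): name is "scene" or "top" or "wrist"; returns the picture (480x640x3 uint8, red, green, blue); there is no depth.
- vision.camera_params(name): a dict with "fov_y" (degrees; the focal length in pixels is half the picture's height over the tangent of half this angle, whatever the lens; pixels are square), "cx", "cy" (the principal point, pixels), "rvec" (rotation vector, rad) and "tvec" (3), from world to camera coordinates, as OpenCV has them; the wrist camera has in their place "tool_from_camera" (4x4, takes a point from camera to tool coordinates, whose origin is the TCP and whose axes are the flange's). Camera axes: x right, y down, z forward; pixel columns grow to the right and rows downward; lengths in m; the calibration is good to about 2 mm. The wrist camera is an equidistant fisheye: a pixel r from the principal point sees the ray r / f radians off the axis. A picture is of the moment at which its call begins: read the wrist's pose just before it. camera_params takes no time and is no camera call.
- workorder.sign_off(): hands the job in; it is judged then, once.
The state is a dict: "time_s": time; "joints": joint angles; "joint_velocities": joint speeds; "effort": joint torques, N m; "tcp_pos": TCP position; "orientation": TCP orientation; "contact_force": force on the tool from outside, world axes, zero at the start; "moment": the same for the moment, N m; "opening": finger opening in m; "finger_force": force on a finger pad.
Only numpy, scipy, OpenCV 4.12 (cv2) and the standard library are available. Lean on these libraries where they do the work, as an engineer would, in place of code of your own. Each camera call takes 0.05 s, during which the arm holds its last target. There are 200 camera calls.

### The job

Stand the small glue bottle from the bench upright in the empty end cell of the wooden crate and let go of it. Then pull up the spring plunger on the crate's rail, slide the end stop one hole toward the bottle (the next hole, no farther) and let the pin drop fully home. Finish while still holding the plunger knob with the pin engaged, and leave the other bottles and the jar standing where they are.

Things in the scene. Friction and masses are not known exactly. Their poses are not given: they have to be found in the camera images.
- glue_bottle_center (a point): Small glue bottle standing on the bench (its twin is in the crate): body 47 mm in diameter up to 88 mm, collar 25 mm wide from 88 to 100 mm, thin nozzle (12 mm) up to 126 mm; 0.1 to 0.2 kg. Point: on its axis, 63 mm above its base; z up the bottle. Grip it high on the body (75 to 85 mm above the base) or at the collar, so that the nozzle stays below the palm.
- glue_bottle: The same small glue bottle, origin at the centre of its base.
- crate: Fixed wooden crate. Origin under the middle of its row of cells, 12 mm above the bench (half-way up the base board), z up. The cells follow one another along y, 74 mm wide in x, centred on x = 0; 6 mm walls, tops 59 mm above the bench; base board 24 mm thick, 330 mm along y, x -125 to +55 mm. From +y to -y: jar, twin bottle, then the empty end cell, which ends at the sliding stop. A rail runs along y at x = -90 mm.
- open_cell (a point): Where the bottle's base belongs: on the floor of the empty end cell, 24 mm above the bench, midway between the last divider and where the stop's plate will be in the next hole (the cell is then 54 mm long). At the start the cell is 94 mm long: it reaches 27 mm from this point along the crate's +y and 67 mm along -y. Axes as the crate's.
- stop (a joint): Sliding section (m): dark steel sleeve on the aluminium tube with a 6 mm stop plate across the crate (top 84 mm above the bench) and the plunger. 0 = starting hole; grows along the crate's +y, toward the bottle. Holes every 40 mm: -0.04, 0, 0.04 (the next hole, wanted), 0.08. The pin has 1.5 mm play each way in a hole; about 1 N friction once the pin is out.
- plunger (a joint): Lift of the spring plunger (m): 0 = pin fully home in a hole, 0.018 = pulled fully up. The pin reaches 12 mm into the hole and is clear above 0.012; between holes it rests on the tube at about 0.012, and over a hole the spring drives it to 0. The spring pushes down with 4.5 N at 0 and 7 N at 0.018.
- knob: Upright black plunger knob on top of the sleeve, a ribbed cylinder 24 mm in diameter and 28 mm high. Origin at its centre, 128 mm above the bench when the pin is home. Below it are a 15 mm thick barrel, a 26 mm collar (top 94 mm above the bench) and the sleeve (top 89 mm). It moves with the sleeve and the plunger. Axes as the crate's.
- stored_bottle: Twin small glue bottle already in the crate's middle cell (origin at its base). To be left standing.
- stored_jar: Screw jar, 66 mm in diameter and 88 mm high, in the crate's +y end cell (origin at its base). To be left standing.
- white_bottle: White bottle, 68 mm in diameter and 190 mm high, on the bench near the loose glue bottle, in front of or behind it (origin at its base). To be left standing.
Not all that is in view belongs to the job. What is meant by the stored_jar is not green or yellow, and is the larger of those in its own colour.

How it is judged:
On the way, in this order (a step that is already met when the one before it is completed fails the run):
1. the glue bottle stands upright and released in the empty end cell, the stop still in its starting hole (x of glue_bottle_center in the frame of crate between -0.02 and 0.02 m and z of glue_bottle_center in the frame of crate between 0.065 and 0.085 m and angle between glue_bottle_center's own z axis and vertical below 0.12 rad and contact force between the fingers and glue_bottle below 0.1 N and y of glue_bottle_center in the frame of crate between -0.075 and 0 m and value of joint stop below 0.01 m), for 0.2 s.
2. the plunger is pulled up until the pin is clear of the hole (value of joint plunger above 0.011 m), for 0.1 s.
At the end, for the whole second after the job is handed in: The end stop is in the next hole (stop joint 37 to 43 mm), the pin fully home (plunger below 2 mm) and the fingers still hold the knob (contact over 1 N); the glue bottle stands upright (within 0.12 rad) and released in the end cell, and the other bottles and the jar are standing (x of glue_bottle_center in the frame of crate between -0.02 and 0.02 m and z of glue_bottle_center in the frame of crate between 0.065 and 0.085 m and angle between glue_bottle_center's own z axis and vertical below 0.12 rad and contact force between the fingers and glue_bottle below 0.1 N and y of glue_bottle_center in the frame of crate between -0.036 and 0 m and value of joint stop between 0.037 and 0.043 m and value of joint plunger below 0.002 m and contact force between the fingers and knob above 1 N and angle between each of stored_bottle, stored_jar, white_bottle's own z axis and vertical below 0.25 rad); the arm keeps its last pose, push and grip.
It fails at once if the stop is slid past the next hole (value of joint stop above 0.052 m).
It fails at once if a bottle or the jar that was to be left alone is tipped or displaced by more than 3 cm (angle between any of stored_bottle, stored_jar, white_bottle's own z axis and vertical above 0.35 rad or distance of any of stored_bottle, stored_jar, white_bottle from where it was at the start of the episode above 0.03 m).
It also fails if it takes over 58 s, if anything falls off the work surface, if the arm or the gripper's body presses on something with over 40 N, if the wrist force passes 120 N, or if a joint passes its speed limit or range.

## Working session

There is one attempt and no reset: what is moved stays moved. The work goes in short steps, Python scripts to look and compute and a shell command to move; the robot and the scene stay as the last step left them, time stands still between calls to the robot, and variables do not carry over. Pictures are saved under pics/ and viewed, at most 10 in all, crops included, and the job is handed in when it is done.

```bash
mkdir -p pics; ls
python3 - <<'E'
from bench import get_state, vision
import cv2,numpy as np
s=get_state();print({k:np.round(v,3).tolist() for k,v in s.items()})
for n in("scene","top","wrist"):
    f=vision.grab_frame(n);cv2.imwrite(f"pics/{n}0.png",f[:,:,::-1])
    print(n,{k:np.round(v,4).tolist() for k,v in vision.camera_params(n).items()})
E
```

```text
pics
{'time_s': 0.0, 'joints': [1.155, 0.399, 0.045, 1.538, -0.019, 1.207, -0.051], 'joint_velocities': [-0.001, -0.001, 0.001, 0.001, -0.0, -0.002, 0.0], 'effort': [-0.0, -47.512, 1.365, -25.422, 0.012, 0.009, -0.0], 'tcp_pos': [0.202, -0.617, 0.303], 'orientation': [-3.1, -0.495, 0.001], 'contact_force': [0.315, -0.305, -0.976], 'moment': [-0.007, 0.002, 0.025], 'finger_force': 0.0, 'opening': 0.085}
scene {'fov_y': 53.3098, 'cx': 321.0383, 'cy': 239.5133, 'rvec': [1.9236, -0.7577, 0.458], 'tvec': [-0.3857, 0.2285, 0.6069]}
top {'fov_y': 46.8933, 'cx': 319.9869, 'cy': 237.4601, 'rvec': [2.0286, -2.1797, 0.247], 'tvec': [0.0281, 0.5228, 1.0476]}
wrist {'fov_y': 65.7065, 'cx': 317.1557, 'cy': 239.995, 'tool_from_camera': [[-0.0004, -0.96, -0.2802, 0.0715], [1.0, -0.0004, 0.0001, -0.0015], [-0.0002, -0.2802, 0.96, -0.0695], [0.0, 0.0, 0.0, 1.0]]}
```

View pics/scene0.png

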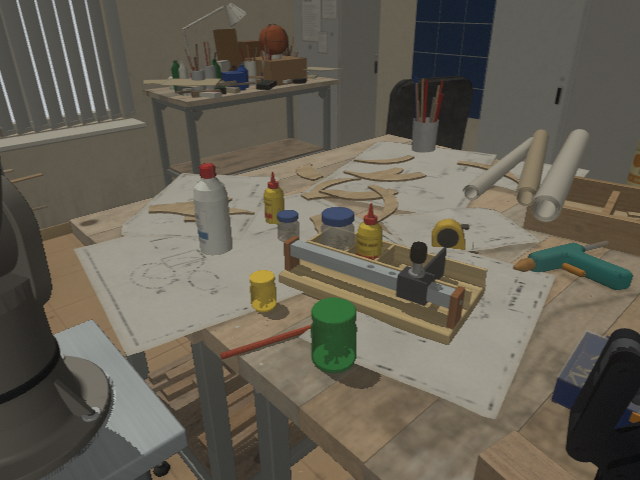

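View pics/top0.png

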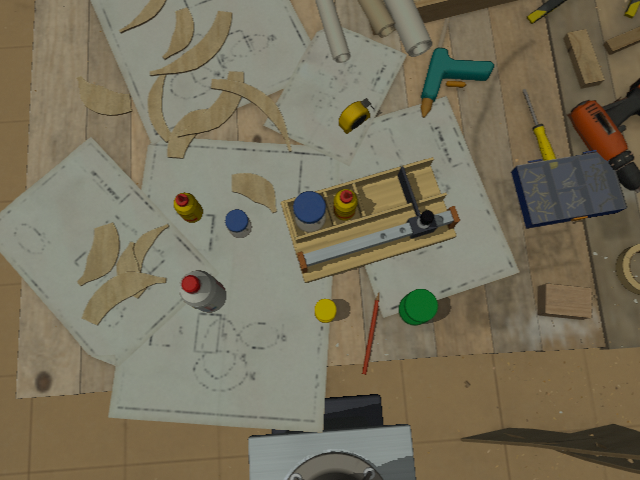

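The top view shows the loose glue bottle at (185,205). Things it could be mistaken for: its twin in the crate (346,203) and the white bottle with a red cap (198,290). I choose the loose one at (185,205), with the twin left in the crate. Of the blue-lid jars, the larger, at (310,207) in the crate, is the stored jar; the loose one at (237,222) is a distractor. The knob is at (427,217). One close crop to check.

```bash
cat > h.py <<'E'
import cv2,numpy as np
from scipy.spatial.transform import Rotation as R
from bench import get_state, vision
def ray(n,uv):
    p=vision.camera_params(n);f=240/np.tan(np.radians(p['fov_y']/2))
    M=R.from_rotvec(p['rvec']).as_matrix();t=np.array(p['tvec'])
    d=M.T@np.array([(uv[0]-p['cx'])/f,(uv[1]-p['cy'])/f,1]);return -M.T@t,d/np.linalg.norm(d)
def onz(n,uv,z):
    o,d=ray(n,uv);return o+d*(z-o[2])/d[2]
def tri(a,b):
    A=0;B=0
    for o,d in(a,b):
        P=np.eye(3)-np.outer(d,d);A=A+P;B=B+P@o
    x=np.linalg.solve(A,B);return x,[np.linalg.norm(np.cross(x-o,d)) for o,d in(a,b)]
def blobs(im,lo,hi,amin=15):
    h=cv2.cvtColor(im,cv2.COLOR_RGB2HSV);m=cv2.inRange(h,lo,hi)
    n,l,st,c=cv2.connectedComponentsWithStats(m)
    return [(np.round(c[i],1).tolist(),st[i].tolist()) for i in range(1,n) if st[i,4]>=amin]
E
python3 - <<'E'
from h import *
t=cv2.imread('pics/top0.png')[:,:,::-1];s=cv2.imread('pics/scene0.png')[:,:,::-1]
for n,im,(x0,y0,x1,y1) in(('t',t,(160,140,480,300)),('s',s,(190,150,500,350))):
    c=im[y0:y1,x0:x1]
    for nm,lo,hi in(('red',(0,150,60),(8,255,255)),('red2',(172,150,60),(180,255,255)),('yel',(20,150,60),(32,255,255)),('blue',(105,100,40),(125,255,255)),('blk',(0,0,0),(180,255,45))):
        print(n,nm,[((b[0][0]+x0,b[0][1]+y0),b[1]) for b in blobs(c,lo,hi)])
a=cv2.resize(t[150:290,170:470],(800,373),interpolation=cv2.INTER_CUBIC)
b=cv2.resize(s[170:350,260:500],(300,225),interpolation=cv2.INTER_CUBIC)
cv2.imwrite('pics/crop.png',np.vstack([a,np.hstack([b,np.zeros((225,500,3),np.uint8)])])[:,:,::-1])
E
```

```text
t red [((345.9, 196.1), [180, 50, 12, 13, 118]), ((181.6, 199.7), [16, 54, 12, 12, 116]), ((190.3, 283.8), [22, 135, 18, 18, 250])]
t red2 []
t yel [((344.6, 204.4), [173, 49, 25, 28, 404]), ((189.1, 209.0), [14, 52, 29, 31, 438]), ((344.2, 218.5), [177, 76, 16, 5, 28])]
t blue [((309.1, 206.7), [133, 51, 33, 33, 795]), ((236.3, 220.2), [66, 69, 22, 23, 392])]
t blk [((417.2, 208.1), [238, 28, 40, 70, 540])]
s red [((205.9, 170.2), [9, 13, 15, 15, 165]), ((272.3, 182.7), [78, 22, 10, 16, 58]), ((369.7, 217.2), [174, 54, 13, 21, 119]), ((268.6, 215.6), [76, 63, 6, 5, 17]), ((273.8, 338.9), [44, 175, 77, 25, 365])]
s red2 []
s yel [((272.6, 202.4), [74, 38, 18, 36, 386]), ((448.3, 232.4), [242, 69, 33, 31, 410]), ((369.0, 239.3), [167, 72, 25, 34, 668]), ((263.1, 290.4), [60, 120, 26, 42, 894])]
s blue [((336.3, 214.6), [132, 59, 31, 12, 188]), ((285.9, 216.4), [92, 64, 8, 5, 15])]
s blk [((447.8, 239.8), [248, 81, 20, 16, 152]), ((418.1, 252.3), [220, 92, 17, 22, 290]), ((434.9, 269.7), [231, 102, 24, 39, 298])]
```

View pics/crop.png

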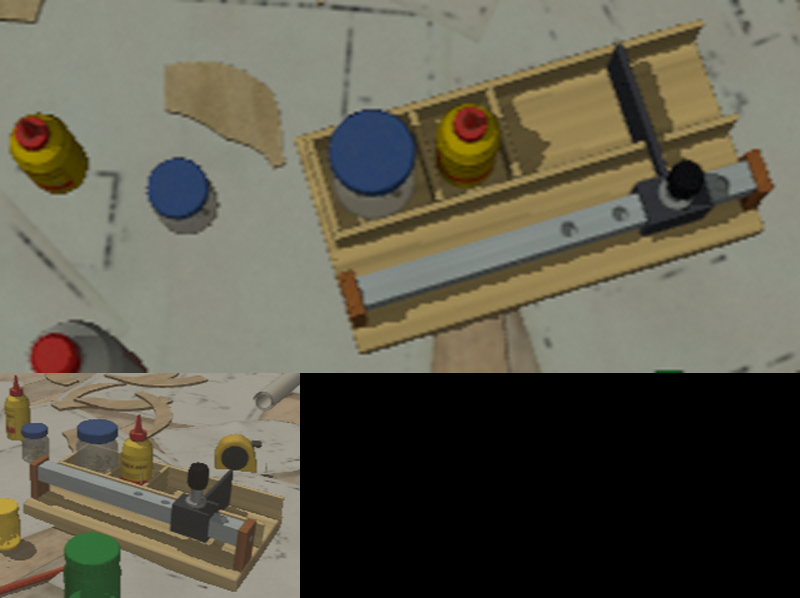

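The crop confirms it: the loose bottle is at crop (45,150) and the twin and jar are in the crate. The knob is at (686,180), the -x base board corners at (360,352) and (762,230), and the +x wall-top corners at (299,137) and (700,22).

Run:
```python
from h import *
k=800/300
T=lambda u,v,z:onz('top',(170+u/k,150+v/k),z)
A=T(360,352,.024);B=T(762,230,.024);C=T(700,22,.059);D=T(299,137,.059)
for p in(A,B,C,D):print(p.round(4))
y=A[:2]-B[:2];L=np.linalg.norm(y);yw=np.degrees(np.arctan2(-y[0],y[1]));print('L',L,'yaw',yw)
y2=D[:2]-C[:2];print(np.linalg.norm(y2),np.degrees(np.arctan2(-y2[0],y2[1])))
ey=y/L;ex=np.array([ey[1],-ey[0]])
o=(A+B)[:2]/2+.125*ex;print('crate',o.round(4))
loc=lambda p:np.array([(p[:2]-o)@ex,(p[:2]-o)@ey]).round(4)
for n,a in dict(D=D,C=C,knob=T(686,174,.142),div2=T(492,92,.059),div1=T(414,115,.059),plate=T(618,46,.084),hole1=T(620,213,.08),hole2=T(569,229,.08)).items():print(n,loc(a),a.round(4))
for n,t,s in(('glue',(181.6,199.7),(272.3,182.7)),('twin',(345.9,196.1),(369.7,217.2)),('knob',(427,217.5),(418.1,252.3)),('white',(190.3,283.8),(207,170))):
    x,r=tri(ray('top',t),ray('scene',s));print(n,x.round(4),np.round(r,4),loc(x))
```

```text
[0.4413 0.0269 0.024 ]
[ 0.514  -0.2901  0.024 ]
[ 0.6746 -0.2537  0.059 ]
[0.6041 0.0618 0.059 ]
L 0.325236175352245 yaw 12.917366108052223
0.323313793826275 12.590839503442794
crate [ 0.5995 -0.1036]
D [0.0415 0.1603] [0.6041 0.0618 0.059 ]
C [ 0.0396 -0.163 ] [ 0.6746 -0.2537  0.059 ]
knob [-0.0891 -0.0893] [ 0.5326 -0.2106  0.142 ]
div2 [0.0326 0.0087] [ 0.6294 -0.0879  0.059 ]
div1 [0.0326 0.0713] [ 0.6153 -0.0268  0.059 ]
plate [ 0.032  -0.0894] [ 0.6507 -0.1836  0.084 ]
hole1 [-0.0905 -0.0496] [ 0.5224 -0.1722  0.08  ]
hole2 [-0.091  -0.0097] [ 0.513  -0.1335  0.08  ]
glue [0.6101 0.2562 0.0976] [0.0002 0.0002] [0.0908 0.3483]
twin [ 0.5871 -0.064   0.1209] [0.0001 0.0001] [-0.0032  0.0414]
knob [ 0.532  -0.2128  0.1272] [0. 0.] [-0.0902 -0.0913]
white [0.4302 0.2244 0.1772] [0.0004 0.0004] [-0.0917  0.3576]
```

```bash
cat >> h.py <<'E'
def plan(xyz,yaw_y,n,arc=False):
    """rows (tool axes) to bring the TCP to xyz, tool down, tool y at heading yaw_y deg"""
    s=get_state();p=np.array(s['tcp_pos']);Rm=R.from_rotvec(s['orientation'])
    a=np.radians(yaw_y);y=np.array([np.cos(a),np.sin(a),0]);z=np.array([0,0,-1.])
    G=R.from_matrix(np.c_[np.cross(y,z),y,z]);w=(Rm.inv()*G).as_rotvec()/n
    pol=lambda q:np.array([np.hypot(q[0],q[1]),np.arctan2(q[1],q[0]),q[2]])
    xyz=np.array(xyz);c=p
    for i in range(1,n+1):
        f=i/n
        if arc: q=pol(p)*(1-f)+pol(xyz)*f;t=np.array([q[0]*np.cos(q[1]),q[0]*np.sin(q[1]),q[2]])
        else: t=p*(1-f)+xyz*f
        print((Rm.inv().apply(t-c)*1000).round(1).tolist(),np.degrees(w).round(2).tolist());c=t;Rm=Rm*R.from_rotvec(w)
E
python3 -c "
from h import *
plan([.610,.256,.30],12.75,24,True)"
```

```text
[44.7, -1.0, 0.1] [-0.0, -0.0, -3.52]
[44.7, -1.4, 0.1] [-0.0, -0.0, -3.52]
[44.7, -1.7, 0.1] [-0.0, -0.0, -3.52]
[44.8, -2.0, 0.1] [-0.0, -0.0, -3.52]
[44.8, -2.4, 0.1] [-0.0, -0.0, -3.52]
[44.8, -2.7, 0.1] [-0.0, -0.0, -3.52]
[44.8, -3.0, 0.1] [-0.0, -0.0, -3.52]
[44.8, -3.3, 0.1] [-0.0, -0.0, -3.52]
[44.8, -3.7, 0.1] [-0.0, -0.0, -3.52]
[44.8, -4.0, 0.1] [-0.0, -0.0, -3.52]
[44.8, -4.3, 0.1] [-0.0, -0.0, -3.52]
[44.8, -4.7, 0.1] [-0.0, -0.0, -3.52]
[44.8, -5.0, 0.1] [-0.0, -0.0, -3.52]
[44.8, -5.3, 0.1] [-0.0, -0.0, -3.52]
[44.8, -5.7, 0.1] [-0.0, -0.0, -3.52]
[44.8, -6.0, 0.1] [-0.0, -0.0, -3.52]
[44.8, -6.3, 0.1] [-0.0, -0.0, -3.52]
[44.8, -6.6, 0.1] [-0.0, -0.0, -3.52]
[44.8, -7.0, 0.1] [-0.0, -0.0, -3.52]
[44.8, -7.3, 0.1] [-0.0, -0.0, -3.52]
[44.7, -7.6, 0.1] [-0.0, -0.0, -3.52]
[44.7, -8.0, 0.1] [-0.0, -0.0, -3.52]
[44.7, -8.3, 0.1] [-0.0, -0.0, -3.52]
[44.7, -8.6, 0.1] [-0.0, -0.0, -3.52]
```

```bash
python3 -m crank '{"turn":[[0,0,-3.5],[0,0,-3.5],[0,0,-3.5],[0,0,-3.5],[0,0,-3.5],[0,0,-3.5],[0,0,-3.5],[0,0,-3.5]],"delta_pos":[[45,-1,0],[45,-1,0],[45,-2,0],[45,-2,0],[45,-2,0],[45,-3,0],[45,-3,0],[45,-3,0]],"fingers":[85,85,85,85,85,85,85,85]}' 40
python3 -m crank '{"turn":[[0,0,-3.5],[0,0,-3.5],[0,0,-3.5],[0,0,-3.5],[0,0,-3.5],[0,0,-3.5],[0,0,-3.5],[0,0,-3.5]],"delta_pos":[[45,-4,0],[45,-4,0],[45,-4,0],[45,-5,0],[45,-5,0],[45,-5,0],[45,-6,0],[45,-6,0]],"fingers":[85,85,85,85,85,85,85,85]}'
python3 -m crank '{"turn":[[0,0,-3.5],[0,0,-3.5],[0,0,-3.5],[0,0,-3.5],[0,0,-3.5],[0,0,-3.5],[0,0,-3.5],[0,0,-3.5]],"delta_pos":[[45,-6,0],[45,-7,0],[45,-7,0],[45,-7,0],[45,-8,0],[45,-8,0],[45,-8,0],[45,-9,0]],"fingers":[85,85,85,85,85,85,85,85]}'
python3 -c "
from h import *
plan([.610,.256,.26],12.75,4)
f=vision.grab_frame('wrist');cv2.imwrite('pics/w1.png',f[:,:,::-1])
print(blobs(f,(0,150,60),(8,255,255)))
print(get_state()['joints'])"
```

```text
time_s: 1.15
tcp_pos: [0.5016, -0.422, 0.3034]
orientation: [-2.889, -1.234, 0.001]
contact_force: [0.3, -0.2, 0.6]
opening: 0.085
finger_force: 0.0
time_s: 2.15
tcp_pos: [0.6544, -0.0986, 0.3034]
orientation: [-2.504, -1.896, 0.001]
contact_force: [0.4, 0.2, -0.3]
opening: 0.0851
finger_force: 0.0
time_s: 3.15
tcp_pos: [0.6167, 0.2598, 0.3034]
orientation: [-1.972, -2.446, 0.001]
contact_force: [0.0, -0.0, 0.7]
opening: 0.0852
finger_force: 0.0
[-0.6, -1.8, 10.8] [-0.01, 0.0, -0.12]
[-0.6, -1.8, 10.8] [-0.01, 0.0, -0.12]
[-0.6, -1.8, 10.8] [-0.01, 0.0, -0.12]
[-0.6, -1.8, 10.8] [-0.01, 0.0, -0.12]
[([310.3, 230.3], [295, 215, 31, 31, 726]), ([38.9, 252.4], [20, 230, 44, 47, 1280]), ([49.4, 376.2], [44, 372, 12, 10, 48])]
[-0.08207017  0.47890366 -0.56349351  1.47389175  0.25346694  1.26238214
 -0.44565333]
```

```bash
cat >> h.py <<'E'
def wray(uv):
    s=get_state();p=vision.camera_params('wrist');f=240/np.tan(np.radians(p['fov_y']/2))
    v=np.array([uv[0]-p['cx'],uv[1]-p['cy']]);r=np.linalg.norm(v);th=r/f
    d=np.r_[v/r*np.sin(th),np.cos(th)];T=np.array(p['tool_from_camera']);Q=R.from_rotvec(s['orientation'])
    return Q.apply(T[:3,3])+np.array(s['tcp_pos']),Q.apply(T[:3,:3]@d)
E
python3 -c "
from h import *
w=wray((310.3,230.3))
print(tri(w,ray('top',(181.6,199.7))),tri(w,ray('scene',(272.3,182.7))))
for z in(.097,.11):print(w[0]+w[1]*(z-w[0][2])/w[1][2])"
```

```text
(array([0.61119594, 0.26219339, 0.08108956]), [np.float64(0.004410925808556485), np.float64(0.004410925808556456)]) (array([0.61092445, 0.26501829, 0.09393366]), [np.float64(0.004818155953288069), np.float64(0.0048181559532880355)])
[0.60679346 0.26858912 0.097     ]
[0.60630441 0.27189867 0.11      ]
```

View pics/w1.png

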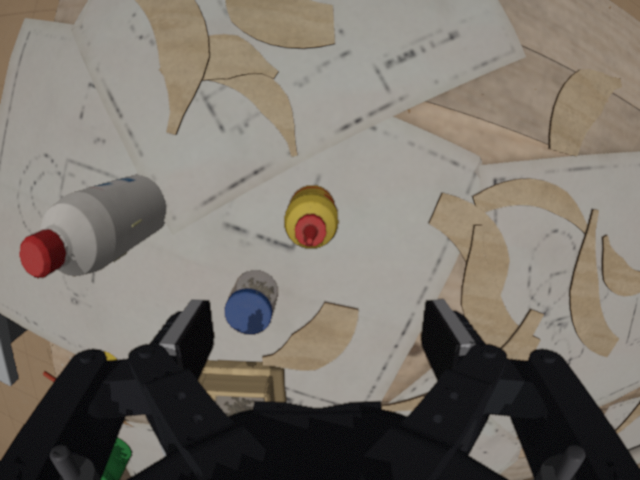

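The wrist view shows the loose bottle at (311,217), its red tip at (311,231), between the fingers' columns; the white bottle is at left and the small jar at (250,300). The wrist ray disagrees with the fixed cameras by about 12 mm, so I check my numbers.

```bash
python3 -c "
from h import *
s=get_state();print(s['tcp_pos'],R.from_rotvec(s['orientation']).as_matrix().round(3),s['time_s'])
f=vision.grab_frame('wrist');print(blobs(f,(0,150,60),(8,255,255))[0])
s=get_state();print(s['tcp_pos'],s['time_s'])
w=wray((310.3,230.3));print(w)
for n in('top','scene'):print(n,ray(n,(320,240)))
"
```

```text
[0.61236539 0.26856389 0.30379486] [[-0.224  0.975 -0.003]
 [ 0.975  0.224  0.007]
 [ 0.007 -0.002 -1.   ]] 3.2
([313.6, 243.9], [299, 228, 30, 32, 711])
[0.61325847 0.2663342  0.30390082] 3.25
(array([0.59738492, 0.33700553, 0.37382465]), array([ 0.03645006, -0.24840155, -0.96797111]))
top (array([0.27630264, 0.00815874, 1.13809222]), array([ 0.21884227, -0.01563106, -0.97563504]))
scene (array([-0.01286019, -0.58705774,  0.47386452]), array([ 0.60238281,  0.65945621, -0.44972487]))
```

The arm was still settling at that moment. With the new pose and pixel, the wrist ray gives y≈0.255, which agrees with the fixed cameras.

```bash
python3 -m crank '{"turn":[[0,0,0],[0,0,0],[0,0,0],[0,0,0],[0,0,0],[0,0,0],[0,0,0],[0,0,0]],"delta_pos":[[-5,0,10],[0,0,10],[0,0,10],[0,0,10],[0,0,10],[0,0,0],[0,0,0],[0,0,0]],"fingers":[85,85,85,85,85,85,85,85]}'
python3 -c "
from h import *
f=vision.grab_frame('wrist');b=blobs(f,(0,150,60),(8,255,255));print(b)
u,v=b[0][0];w=wray((u,v));print(w[0]+w[1]*(.100-w[0][2])/w[1][2])
for t in [('top',(181.6,199.7)),('scene',(272.3,182.7))]: print(tri(w,ray(*t)))
plan([.610,.256,.134],12.75,1)"
```

```text
time_s: 4.25
tcp_pos: [0.6185, 0.254, 0.2545]
orientation: [1.973, 2.444, 0.001]
contact_force: [-0.4, -0.9, 0.7]
opening: 0.0851
finger_force: 0.0
[([307.7, 240.6], [289, 221, 38, 39, 1070]), ([5.3, 254.6], [0, 242, 15, 25, 192]), ([32.9, 392.8], [25, 387, 17, 13, 75])]
[0.61148299 0.25950584 0.1       ]
(array([0.61164203, 0.25739724, 0.09256411]), [np.float64(0.00013493113213721634), np.float64(0.00013493113213703783)])
(array([0.61174177, 0.2584039 , 0.09654789]), [np.float64(0.00015577302621271256), np.float64(0.00015577302621260105)])
[3.8, -8.0, 120.4] [0.06, -0.0, -0.6]
```

```bash
python3 -m crank '{"turn":[[0,0,0],[0,0,0],[0,0,0],[0,0,0],[0,0,0],[0,0,0],[0,0,0],[0,0,0]],"delta_pos":[[4,-6,0],[0,0,20],[0,0,20],[0,0,20],[0,0,20],[0,0,20],[0,0,20],[0,0,0]],"fingers":[85,85,85,85,85,85,85,85]}'
python3 -m crank '{"turn":[[0,0,0],[0,0,0],[0,0,0],[0,0,0],[0,0,0],[0,0,0],[0,0,0],[0,0,0]],"delta_pos":[[0,0,0],[0,0,0],[0,0,0],[0,0,0],[0,0,0],[0,0,0],[0,0,0],[0,0,0]],"fingers":[85,65,45,40,40,40,40,40]}' 30
```

```text
time_s: 5.3
tcp_pos: [0.6105, 0.2557, 0.1315]
orientation: [-1.972, -2.443, 0.006]
contact_force: [-0.2, 0.9, 0.0]
opening: 0.085
finger_force: 0.0
time_s: 6.3
tcp_pos: [0.6119, 0.2567, 0.1348]
orientation: [1.973, 2.444, 0.002]
contact_force: [-0.3, 0.1, 6.4]
opening: 0.0462
finger_force: 31.3
```

```bash
python3 -m crank '{"turn":[[0,0,0],[0,0,0],[0,0,0],[0,0,0],[0,0,0],[0,0,0],[0,0,0],[0,0,0]],"delta_pos":[[0,0,-5],[0,0,-20],[0,0,-30],[0,0,-30],[0,0,-30],[0,0,-30],[0,0,-20],[0,0,0]],"fingers":[40,40,40,40,40,40,40,40]}'
python3 -m crank '{"turn":[[0,0,0],[0,0,0],[0,0,0],[0,0,0],[0,0,0],[0,0,0],[0,0,0],[0,0,0]],"delta_pos":[[-10,-2,0],[-25,-7,0],[-30,-8,0],[-30,-8,0],[-30,-8,0],[-30,-8,0],[-30,-8,0],[-30,-8,0]],"fingers":[40,40,40,40,40,40,40,40]}'
python3 -m crank '{"turn":[[0,0,0],[0,0,0],[0,0,0],[0,0,0],[0,0,0],[0,0,0],[0,0,0],[0,0,0]],"delta_pos":[[-30,-7,0],[-30,-7,0],[-30,-7,0],[-25,-6,0],[-20,-5,0],[-14,-3,0],[-5,0,0],[0,0,0]],"fingers":[40,40,40,40,40,40,40,40]}'
python3 - <<'E'
from h import *
f=vision.grab_frame('wrist');cv2.imwrite('pics/w2.png',f[:,:,::-1]);f=vision.grab_frame('top');cv2.imwrite('pics/t2.png',f[:,:,::-1])
plan([.604,-.123,.25],12.75,1)
E
```

```text
time_s: 7.3
tcp_pos: [0.6121, 0.2569, 0.301]
orientation: [1.973, 2.443, 0.005]
contact_force: [0.9, 0.1, -2.0]
opening: 0.0461
finger_force: 31.0
time_s: 8.3
tcp_pos: [0.6, 0.032, 0.2971]
orientation: [-1.974, -2.442, 0.004]
contact_force: [0.7, 0.1, -1.3]
opening: 0.0459
finger_force: 31.1
time_s: 9.3
tcp_pos: [0.5995, -0.1232, 0.2988]
orientation: [-1.973, -2.445, -0.001]
contact_force: [0.5, 0.8, -1.1]
opening: 0.046
finger_force: 31.1
[-1.6, 4.3, 48.9] [0.02, -0.04, -0.49]
```

View pics/w2.png

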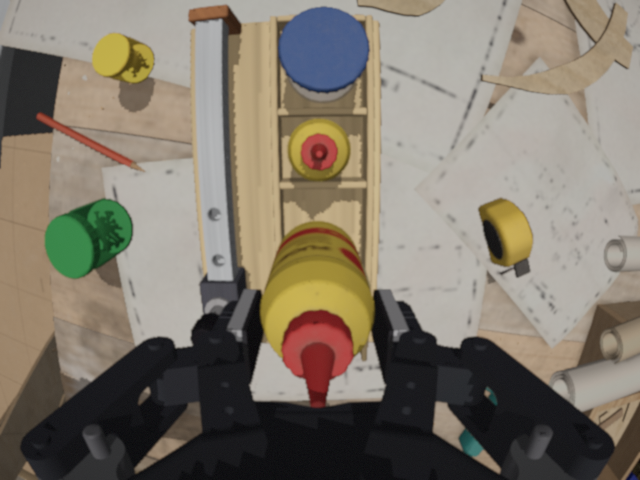

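The wrist view shows the bottle held upright above the end cell, with the divider at (320,184), the cell's side walls at about (277,184) and (375,184), and the twin's nozzle at (318,152). I use these to refine the target.

Run:
```python
from h import *
P=lambda u,v,z:(lambda w:w[0]+w[1]*(z-w[0][2])/w[1][2])(wray((u,v)))
e=np.radians(12.75);ex=np.array([np.cos(e),np.sin(e)]);ey=np.array([-ex[1],ex[0]]);o=np.array([.5995,-.1036])
for n,a in dict(div=P(325,184,.059),wl=P(277,184,.059),wr=P(373,182,.059),wl2=P(277,110,.059),wr2=P(373,108,.059),twin=P(318,152,.150),twintri=tri(wray((318,152)),ray('top',(345.9,194)))[0]).items():print(n,a.round(4),((a[:2]-o)@ex).round(4),((a[:2]-o)@ey).round(4))
```

```text
div [ 0.5995 -0.0904  0.059 ] 0.0029 0.0129
wl [ 0.5601 -0.0987  0.059 ] -0.0374 0.0134
wr [ 0.6386 -0.0798  0.059 ] 0.0434 0.0146
wl2 [ 0.5477 -0.0378  0.059 ] -0.036 0.0756
wr2 [ 0.6244 -0.0191  0.059 ] 0.0429 0.0769
twin [ 0.5869 -0.0612  0.15  ] -0.0029 0.0441
twintri [ 0.587  -0.0626  0.1346] -0.0031 0.0428
```

```bash
python3 -m crank '{"turn":[[0,0,0],[0,0,0],[0,0,0],[0,0,0],[0,0,0],[0,0,0],[0,0,0],[0,0,0]],"delta_pos":[[-4.5,4.5,0],[0,0,20],[0,0,25],[0,0,25],[0,0,25],[0,0,20],[0,0,10],[0,0,0]],"fingers":[40,40,40,40,40,40,40,40]}'
python3 -c "
from h import *
plan([.6046,-.126,.16],12.75,1)"
```

```text
time_s: 10.4
tcp_pos: [0.6046, -0.1271, 0.1734]
orientation: [-1.973, -2.444, 0.001]
contact_force: [0.7, -0.0, -0.7]
opening: 0.0461
finger_force: 31.1
[1.0, 0.3, 13.4] [-0.05, -0.02, -0.58]
```

```bash
python3 -m crank '{"turn":[[0,0,0],[0,0,0],[0,0,0],[0,0,0],[0,0,0],[0,0,0],[0,0,0],[0,0,0]],"delta_pos":[[0,0,4],[0,0,4],[0,0,3],[0,0,2],[0,0,1],[0,0,0],[0,0,0],[0,0,0]],"fingers":[40,40,40,40,40,40,40,40]}'
```

```text
time_s: 11.4
tcp_pos: [0.6047, -0.1272, 0.16]
orientation: [1.974, 2.444, 0.0]
contact_force: [-0.1, 0.2, -1.3]
opening: 0.0464
finger_force: 31.1
```

```bash
python3 -m crank '{"turn":[[0,0,0],[0,0,0],[0,0,0],[0,0,0],[0,0,0],[0,0,0],[0,0,0],[0,0,0]],"delta_pos":[[0,0,0.7],[0,0,0.7],[0,0,0.6],[0,0,0],[0,0,0],[0,0,0],[0,0,0],[0,0,0]],"fingers":[40,40,40,40,40,40,40,40]}'
```

```text
time_s: 12.4
tcp_pos: [0.6047, -0.1272, 0.1588]
orientation: [1.974, 2.444, -0.0]
contact_force: [-2.8, 0.2, 5.6]
opening: 0.0463
finger_force: 31.6
```

```bash
python3 -m crank '{"turn":[[0,0,0],[0,0,0],[0,0,0],[0,0,0],[0,0,0],[0,0,0],[0,0,0],[0,0,0]],"delta_pos":[[0,0,0],[0,0,0],[0,0,0],[0,0,0],[0,0,0],[0,0,0],[0,0,0],[0,0,0]],"fingers":[48,51,55,60,66,72,78,82]}'
python3 -m crank '{"turn":[[0,0,0],[0,0,0],[0,0,0],[0,0,0],[0,0,0],[0,0,0],[0,0,0],[0,0,0]],"delta_pos":[[0,0,-10],[0,0,-20],[0,0,-30],[0,0,-30],[0,0,-30],[0,0,-10],[0,0,0],[0,0,0]],"fingers":[82,82,82,82,82,82,82,82]}'
python3 - <<'E'
from h import *
f=vision.grab_frame('wrist');g=vision.grab_frame('scene');cv2.imwrite('pics/w3.png',np.hstack([cv2.resize(f,(400,300)),cv2.resize(g[170:370,260:500],(360,300))])[:,:,::-1])
E
```

```text
time_s: 13.4
tcp_pos: [0.6047, -0.1272, 0.1579]
orientation: [1.974, 2.444, -0.0]
contact_force: [0.2, -1.0, 0.3]
opening: 0.0821
finger_force: 0.0
time_s: 14.4
tcp_pos: [0.604, -0.1272, 0.2867]
orientation: [-1.973, -2.443, 0.002]
contact_force: [-0.4, -0.4, -0.2]
opening: 0.0821
finger_force: 0.0
```

View pics/w3.png

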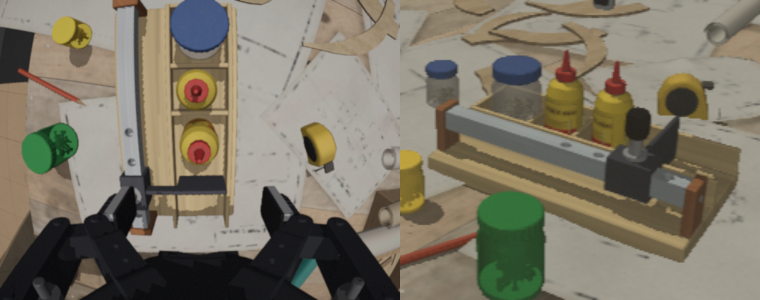

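Both views show the bottle upright and released in the end cell, nozzle at wrist-crop (199,152), with the stop still in its first hole. Next, above the knob.

```bash
python3 -m crank '{"turn":[[0,0,0],[0,0,0],[0,0,0],[0,0,0],[0,0,0],[0,0,0],[0,0,0],[0,0,0]],"delta_pos":[[-11,-15,0],[-11,-15,0],[-11,-15,0],[-11,-15,0],[-11,-14,0],[-11,-14,0],[0,0,15],[0,0,0]],"fingers":[82,82,82,82,82,82,82,82]}'
python3 - <<'E'
from h import *
plan([.532,-.2125,.183],12.75,1)
f=vision.grab_frame('wrist');cv2.imwrite('pics/w4.png',f[:,:,::-1])
E
```

```text
time_s: 15.5
tcp_pos: [0.5318, -0.2094, 0.2711]
orientation: [-1.971, -2.442, 0.001]
contact_force: [0.3, -0.2, 1.7]
opening: 0.0819
finger_force: 0.0
[-3.3, -0.3, 88.1] [-0.13, -0.13, -0.55]
```

View pics/w4.png

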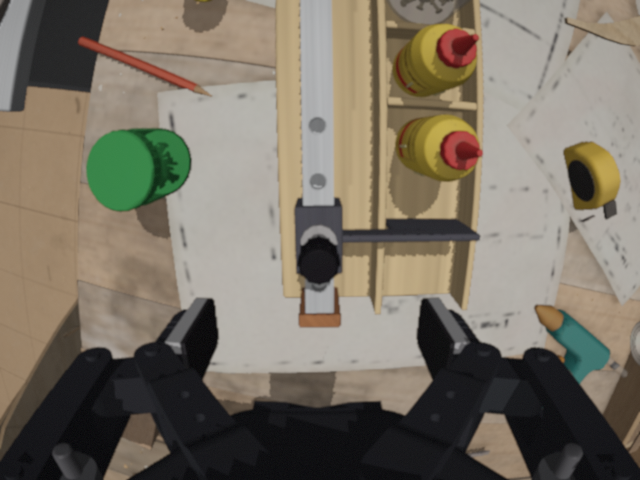

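The knob's top is centred at (319,261), midway between the fingers.

Run:
```python
from h import *
w=wray((319,261));a=w[0]+w[1]*(.142-w[0][2])/w[1][2];print(a)
plan([a[0],a[1],.183],12.75,1)
```

```text
[ 0.53295929 -0.20674819  0.142     ]
[2.1, 1.1, 88.8] [-0.07, -0.1, -0.51]
```

```bash
python3 -m crank '{"turn":[[0,0,0],[0,0,0],[0,0,0],[0,0,0],[0,0,0],[0,0,0],[0,0,0],[0,0,0]],"delta_pos":[[0,0.5,10],[0,0,20],[0,0,20],[0,0,20],[0,0,12],[0,0,6],[0,0,0],[0,0,0]],"fingers":[82,82,82,82,82,82,82,82]}'
python3 -m crank '{"turn":[[0,0,0],[0,0,0],[0,0,0],[0,0,0],[0,0,0],[0,0,0],[0,0,0],[0,0,0]],"delta_pos":[[0,0,0],[0,0,0],[0,0,0],[0,0,0],[0,0,0],[0,0,0],[0,0,0],[0,0,0]],"fingers":[70,55,40,32,28,24,20,15]}' 40
python3 -m crank '{"turn":[[0,0,0],[0,0,0],[0,0,0],[0,0,0],[0,0,0],[0,0,0],[0,0,0],[0,0,0]],"delta_pos":[[0,0,0],[0,0,0],[0,0,0],[0,0,0],[0,0,0],[0,0,0],[0,0,0],[0,0,0]],"fingers":[15,15,15,15,15,15,15,15]}' 60
```

```text
time_s: 16.55
tcp_pos: [0.5335, -0.2102, 0.1856]
orientation: [1.973, 2.443, 0.001]
contact_force: [-0.3, -0.0, 0.7]
opening: 0.0822
finger_force: 0.0
time_s: 17.55
tcp_pos: [0.5327, -0.2102, 0.1851]
orientation: [-1.974, -2.444, 0.001]
contact_force: [-2.2, -0.4, 2.9]
opening: 0.0224
finger_force: 39.2
time_s: 18.55
tcp_pos: [0.5327, -0.2102, 0.1851]
orientation: [-1.974, -2.444, 0.001]
contact_force: [-3.3, 0.1, 4.8]
opening: 0.0219
finger_force: 58.6
```

```bash
python3 -m crank '{"turn":[[0,0,0],[0,0,0],[0,0,0],[0,0,0],[0,0,0],[0,0,0],[0,0,0],[0,0,0]],"delta_pos":[[0,0,-3],[0,0,-3],[0,0,-3],[0,0,-3],[0,0,-3],[0,0,0],[0,0,0],[0,0,0]],"fingers":[15,15,15,15,15,15,15,15]}'
```

```text
time_s: 19.55
tcp_pos: [0.5326, -0.2101, 0.1997]
orientation: [-1.973, -2.444, 0.001]
contact_force: [-1.5, -1.1, -6.8]
opening: 0.0219
finger_force: 59.0
```

```bash
python3 -m crank '{"turn":[[0,0,0],[0,0,0],[0,0,0],[0,0,0],[0,0,0],[0,0,0],[0,0,0],[0,0,0]],"delta_pos":[[3,0,0],[6,-0.1,0],[6,0,0],[6,-0.1,0],[6,0,0],[6,-0.1,0],[4,-0.1,0],[0,0,0]],"fingers":[15,15,15,15,15,15,15,15]}'
python3 -m crank '{"turn":[[0,0,0],[0,0,0],[0,0,0],[0,0,0],[0,0,0],[0,0,0],[0,0,0],[0,0,0]],"delta_pos":[[1,0,0],[1,0,0],[1,0,0],[0,0,0],[0,0,0],[0,0,0],[0,0,0],[0,0,0]],"fingers":[15,15,15,15,15,15,15,15]}'
```

```text
time_s: 20.55
tcp_pos: [0.5243, -0.1731, 0.1997]
orientation: [-1.972, -2.443, 0.0]
contact_force: [-4.9, 0.3, -6.7]
opening: 0.022
finger_force: 59.1
time_s: 21.55
tcp_pos: [0.5239, -0.1713, 0.1998]
orientation: [-1.974, -2.443, 0.001]
contact_force: [-4.9, -1.6, -8.2]
opening: 0.0221
finger_force: 59.1
```

```bash
python3 -m crank '{"turn":[[0,0,0],[0,0,0],[0,0,0],[0,0,0],[0,0,0],[0,0,0],[0,0,0],[0,0,0]],"delta_pos":[[0,0.3,2],[0,0,3],[0,0,3],[0,0,3],[0,0,3],[0,0,1],[0,0,0],[0,0,0]],"fingers":[15,15,15,15,15,15,15,15]}'
```

```text
time_s: 22.55
tcp_pos: [0.524, -0.1712, 0.1852]
orientation: [-1.974, -2.443, 0.002]
contact_force: [-6.1, -1.5, -4.1]
opening: 0.0224
finger_force: 59.5
```

```bash
python3 -m crank '{"turn":[[0,0,0],[0,0,0],[0,0,0],[0,0,0],[0,0,0],[0,0,0],[0,0,0],[0,0,0]],"delta_pos":[[0,0,0.5],[0,0,0.5],[0,0,0.5],[0,0,0],[0,0,0],[0,0,0],[0,0,0],[0,0,0]],"fingers":[15,15,15,15,15,15,15,15]}'
python3 - <<'E'
from h import *
f=vision.grab_frame('wrist');g=vision.grab_frame('scene');cv2.imwrite('pics/w5.png',np.hstack([cv2.resize(f,(400,300)),cv2.resize(g[170:370,260:500],(360,300))])[:,:,::-1])
E
```

```text
time_s: 23.55
tcp_pos: [0.5242, -0.1713, 0.1851]
orientation: [-1.974, -2.443, 0.003]
contact_force: [-8.5, -1.0, 4.3]
opening: 0.0221
finger_force: 60.4
```

View pics/w5.png

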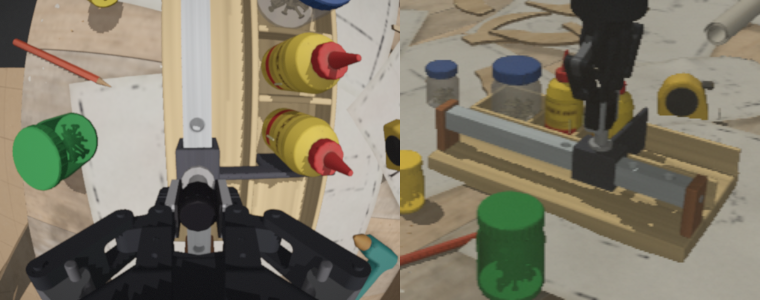

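The stop has moved one hole and the bottle stands upright in its cell. The knob has bottomed out at its original home height (TCP z 0.1851), and the force now pushes up on the tool.

```bash
python3 -c "
from bench import workorder
print(workorder.sign_off())"
```

```text
the job is handed in; nothing more can be done
None
```

The glue bottle stands upright and released in the end cell, the stop is one hole along with the pin home, and the gripper still holds the knob; I handed the job in at about 23.6 s, but sign-off returned no verdict.

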